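Raise the telescopic garment post and hold it up

TASK

Swing the grey hood lid off the telescopic garment post by its bar until it rests fully open on its stop. Then squeeze the release button in the post's handle, and with the post unlocked draw the handle straight up, past the first stop, to the second and last stop. Finish while still gripping the handle and holding the post fully drawn out; leave the mug, tape dispenser, pin tin and thread spool where they stand.

Things in the scene. Friction and masses are not known exactly. Their poses are not given: they have to be found in the camera images.
- stand: Black plinth of the garment post, fixed to the counter, 132 (x) x 164 (y) x 30 mm high. Origin: centre of its underside. Its x axis points away from the robot at yaw 0, y to the left; yaw within 0.55 rad either way. A grey hood lid (122 x 146 x 90 mm, walls 3 mm, 0.25 kg) stands on it, top at 120 mm, hiding the telescope; the lid is hinged along the plinth's +y edge.
- lid (a joint): Opening angle of the hood lid, rad: 0 shut, 1.75 on its stop (leaning back over the +y side). The bar side goes up and over towards the plinth's +y. The hinge is damped and otherwise free: released below about 0.95 rad the lid falls shut, beyond that it falls on open and stays on the stop by its weight.
- lid_hinge (a point): Middle of the lid's hinge axis, at (0, 70, 30) mm in the plinth's frame; the axis runs along the plinth's x.
- lid_bar (a point): Middle of the lid's lifting bar: round metal bar 12 mm thick, 72 mm long, parallel to the hinge, 45 mm out from the lid's wall on the side opposite the hinge (free gap 39 mm). With the lid shut it lies 188 mm from the hinge axis towards the plinth's -y and 80 mm above that axis, that is 110 mm above the counter; it turns with the lid. It can be pinched from above with the fingers either side (closing along the plinth's y) and turns between the pads.
- handle: Black handle block on top of the telescope, under the lid: 28 (x) x 56 (y) x 32 mm high, axes as the plinth's. Origin: on the post's axis, 3 mm below the block's underside; post pushed in, it is at (0, -15, 73) mm in the plinth's frame. It moves only straight up and down.
- handle_grip (a point): Centre of the handle block, 19 mm above the handle's origin, level with the release button (92 mm above the counter when pushed in). Pinch here from above along the plinth's x: one finger presses the button, the other the plain opposite face. Width over the button 35 mm, 29.5 mm with it pressed.
- release_face (a point): Centre of the outer face of the grey release button, 22 wide x 18 mm high, standing 7 mm out of the middle of the handle's -x face (towards the robot at yaw 0).
- release (a joint): How far the release button is pressed, m: 0 out, 0.0055 fully pressed. Spring: 2 N to start, 6.5 N fully in. It moves along the plinth's +x. While the post is pushed in it is locked unless the button is pressed more than about 0.004.
- upper_tube (a joint): Extension of the upper, thinner section out of the lower one, m: 0 pushed in, 0.048 its end. It comes out first (about 2 N); its end is the first stop.
- lower_tube (a joint): Extension of the lower, thicker section out of the plinth, m: 0 pushed in, 0.042 its end. It follows after the first stop (about 2 N more); its end is the second stop, where the handle is 90 mm above its pushed-in height. Let go, the post sinks back.
- mug: Bystander: dark and white mug, 82 x 114 x 97 mm, origin under its centre.
- tape_dispenser: Bystander: black tape dispenser, 56 x 150 x 85 mm, origin under its centre.
- pin_tin: Bystander: flat round tin, 66 x 66 x 22 mm, origin under its centre.
- thread_spool: Bystander: small spool standing upright, 27 x 27 x 46 mm, origin under its centre.

How it is judged:
On the way, in this order (a step that is already met when the one before it is completed fails the run):
1. the lid rests fully open on its stop, the post still pushed in (value of joint lid above 1.68 rad and value of joint upper_tube below 0.006 m), for 0.2 s.
2. the release button is pressed by the fingers while the post is still pushed in (value of joint release above 0.004 m and value of joint upper_tube below 0.006 m and contact force between the fingers and handle above 2 N), for 0.1 s.
3. the upper section is drawn out to the first stop (value of joint upper_tube above 0.045 m), for 0.1 s.
At the end, for the whole second after the job is handed in: The lid rests on its stop (over 1.68 rad); the upper section is out by more than 45 of 48 mm and the lower by more than 38 of 42 mm, at rest, held up by the fingers (over 2 N on the handle or its button) through the last second (value of joint lid above 1.68 rad and value of joint upper_tube above 0.045 m and value of joint lower_tube above 0.038 m and contact force between the fingers and handle above 2 N and linear speed of handle below 0.02 m/s); the arm keeps its last pose, push and grip.
It fails at once if a bystander was pushed more than 25 mm (distance of any of mug, tape_dispenser, pin_tin, thread_spool from where it was at the start of the episode above 0.025 m).
It fails at once if a bystander was tipped over (angle between any of mug, tape_dispenser, thread_spool's own z axis and vertical above 0.5 rad).
It also fails if it takes over 51 s, if anything falls off the work surface, if the arm or the gripper's body presses on something with over 40 N, if the wrist force passes 120 N, or if a joint passes its speed limit or range.

ROBOT

A 7-joint arm with a two-finger parallel gripper is mounted at the origin on the work surface; the furniture and walls round the work are solid. World frame = base frame: x ahead of the robot, y to its left, z up, the work surface at z = 0. Lengths are in m, angles in rad, forces in N, time in s.
With the tool pointing down it reaches from about 0.4 to 0.85 m from the base axis. Payload 10.4 kg.
Tool frame: the origin (TCP) lies at the very end of the fingers, on their centre line; the grasp point (between the pads) lies 19 mm behind it; z points along the fingers, y is the line along which they close (so a half turn about z gives the same grasp; the last joint's range is limited). The gripper opens to 87 mm and grips with 3 to 60 N. Pads are 19 mm wide; open, the fingers measure 117 mm over their backs; the gripper's body (75 mm by 190 mm) begins 51 mm behind the grasp point.
Start: joints at [1.257, 0.332, -0.065, 1.46, 0.022, 1.35, -0.088], TCP at [0.179, -0.599, 0.223] pointing down, gripper open.
Joint ranges: [-2.6, 2.6], [-0.5, 2.12], [-1.47, 1.34], [0.16, 2.42], [-1.27, 4.41], [0.06, 2.06], [-2.6, 2.6]. Speed limits (rad/s): [2.22, 2.22, 2.79, 2.79, 3.14, 3.14, 3.14].

INTERFACE

Orientations are given as a unit quaternion [x, y, z, w].
In Python, from bench import r gives the robot as it stands.
- The arm moves only by the shell command python3 -m crank 'ROWS' [FORCE]. ROWS is JSON, a list that holds one entry, the list of rows, each a list of 5 numbers: the shift along the tool's x, y, z in mm, then the turn about the tool's z in degrees, then the opening, from -1 (shut) to 1 (fully open). A call has 1 to 20 rows; each row is the pose to reach, as a shift and turn from the pose commanded when the call began, along the tool's axes at that moment; what a row does not reach only later rows make up. A row lasts 1/10 s, in which the tool goes at most 50 mm and 8.59 degrees, less where a joint would pass 70% of its speed; a pose out of reach is approached as far as the arm can. A call with a gripper value outside its range is refused whole. The fingers move at their own pace and stop on an object; FORCE is the grip in N (left out, the last holds). Time passes only in rows, so rows that repeat a pose let the fingers close. It gives the time, the measured TCP pose, the force, the opening and the grip force at its end, in the units of the state.
- r.read_state(): the state, without advancing time (a new reading comes with each control period).
- r.camera(name): name is "side" or "top" or "wrist"; returns a dict with "image" (420x560x3 uint8, red, green, blue), "vfov" (degrees; the focal length in pixels is half the picture's height over the tangent of half this angle, whatever the lens; pixels are square), "cx", "cy" (the principal point, pixels), "k1" (the pictures are not rectified: a ray, as slopes to the right and down, at radius r is drawn at 1 + k1 r^2 times it, then the intrinsics apply), "eye" and "attitude" of the camera in the world. Camera axes: x right, y down, z forward; pixel columns grow to the right and rows downward; lengths in m; the calibration is good to about 2 mm. A picture is of the moment at which its call begins. There is no depth.
- r.close_job(): hands the job in; it is judged then, once.
The state is a dict: "time": time; "joint_positions": joint angles; "joint_vel": joint speeds; "joint_torque": joint torques, N m; "ee_pos": TCP position; "eef_rot": TCP orientation; "ft_force": force on the tool from outside, world axes, zero at the start; "torque": the same for the moment, N m; "width": finger opening in m; "grip_force": force on a finger pad.
Only numpy, scipy, OpenCV 4.12 (cv2) and the standard library are available. Lean on these libraries where they do the work, as an engineer would, in place of code of your own. Each camera call takes 0.05 s, during which the arm holds its last target. There are 200 camera calls.

## Working session

There is one attempt and no reset: what is moved stays moved. The work goes in short steps, Python scripts to look and compute and a shell command to move; the robot and the scene stay as the last step left them, time stands still between calls to the robot, and variables do not carry over. Pictures are saved under pics/ and viewed, at most 10 in all, crops included, and the job is handed in when it is done.

```bash
mkdir -p pics; ls; python3 - <<'E'
from bench import r
import cv2,numpy as np
s=r.read_state();print({k:np.round(v,3) for k,v in s.items()})
for n in("side","top","wrist"):
    c=r.camera(n);cv2.imwrite(f"pics/{n}0.png",c["image"][:,:,::-1])
    print(n,{k:v for k,v in c.items() if k!="image"})
a=cv2.imread("pics/side0.png");b=cv2.imread("pics/top0.png")
E
```

```text
pics
{'time': np.float64(0.0), 'joint_positions': array([ 1.257,  0.333, -0.065,  1.461,  0.022,  1.35 , -0.088]), 'joint_vel': array([-0.001, -0.   , -0.   , -0.001, -0.   , -0.   ,  0.   ]), 'joint_torque': array([-0.0000e+00, -6.2325e+01,  2.5000e-02, -3.8989e+01, -6.1000e-02,
        4.0000e-02,  0.0000e+00]), 'ee_pos': array([ 0.179, -0.598,  0.222]), 'eef_rot': array([ 0.989,  0.145, -0.   , -0.001]), 'ft_force': array([ 0.038, -0.776,  0.46 ]), 'torque': array([-0.004,  0.019, -0.045]), 'grip_force': np.float64(0.0), 'width': np.float64(0.087)}
side {'vfov': 42.521726138659695, 'cx': 278.11611248863426, 'cy': 207.92677601092856, 'k1': -0.21343570673863163, 'eye': array([ 0.33265387, -1.10857884,  0.99659877]), 'attitude': array([ 0.886109  , -0.10108531,  0.04385124, -0.45018848])}
top {'vfov': 45.20094480229676, 'cx': 273.03082993803963, 'cy': 211.7301490230506, 'k1': -0.13294994954376144, 'eye': array([0.45931241, 0.10004117, 1.64019653]), 'attitude': array([ 0.70989446, -0.70305558,  0.02946811, -0.0299055 ])}
wrist {'vfov': 70.72056845589486, 'cx': 280.8918105057807, 'cy': 214.68847734456452, 'k1': -0.04428744481866405, 'eye': array([ 0.24340614, -0.58009387,  0.38366454]), 'attitude': array([ 0.7958823 , -0.59226758, -0.07624561,  0.09988536])}
```

View pics/top0.png

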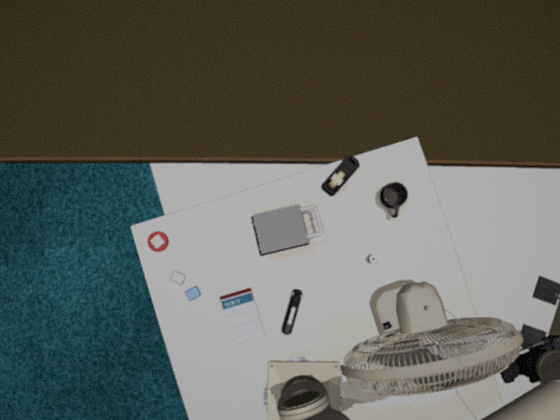

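View pics/side0.png

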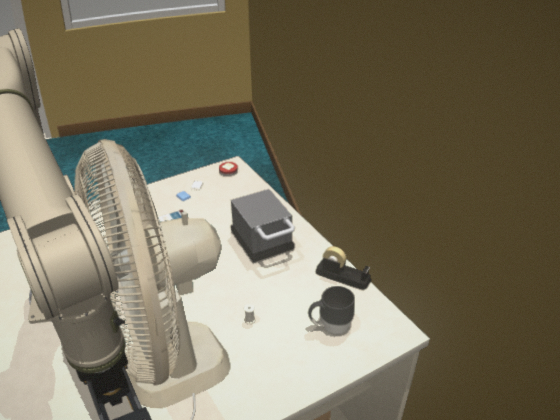

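The top view shows the hood at px (253–310, 205–255), with the bar to its right at about (317,222). The tape dispenser is at (340,175), the mug at (394,197), the spool at (371,258) and the red tin at (158,241). A standing fan, at (430,330), is between the start pose and the hood. The side view shows the same layout.

```bash
cat > h.py <<'E'
import cv2,numpy as np
from scipy.spatial.transform import Rotation as R
def K(c):
    f=210/np.tan(np.radians(c["vfov"]/2)); return f
def ray(c,uv):
    f=K(c); d=(np.atleast_2d(uv).astype(float)-[c["cx"],c["cy"]])/f
    u=d.copy()
    for _ in range(20): u=d/(1+c["k1"]*(u**2).sum(1,keepdims=True))
    v=np.c_[u,np.ones(len(u))]
    return R.from_quat(c["attitude"]).apply(v)
def plane(c,uv,z):
    v=ray(c,uv); return c["eye"]+v*((z-c["eye"][2])/v[:,2:])
def proj(c,P):
    q=R.from_quat(c["attitude"]).inv().apply(np.atleast_2d(P)-c["eye"]); s=q[:,:2]/q[:,2:]
    return s*(1+c["k1"]*(s**2).sum(1,keepdims=True))*K(c)+[c["cx"],c["cy"]]
def tri(c1,p1,c2,p2):
    a=ray(c1,p1)[0];b=ray(c2,p2)[0]
    t=np.linalg.lstsq(np.c_[a,-b],c2["eye"]-c1["eye"],rcond=None)[0]
    x=c1["eye"]+a*t[0];y=c2["eye"]+b*t[1];return (x+y)/2,np.linalg.norm(x-y)
E
python3 - <<'E'
from bench import r
from h import *
np.set_printoptions(precision=3,suppress=True)
t=r.camera("top");s=r.camera("side")
im=t["image"].astype(int); sub=im[190:265,240:335]
hsv=cv2.cvtColor(t["image"],cv2.COLOR_RGB2HSV)
m=((hsv[...,2]>70)&(hsv[...,2]<135)).astype(np.uint8); m[:190]=0;m[265:]=0;m[:,:240]=0;m[:,312:]=0
m=cv2.morphologyEx(m,cv2.MORPH_OPEN,np.ones((5,5)))
n,l,st,_=cv2.connectedComponentsWithStats(m);k=1+st[1:,4].argmax();print(st[k])
cs=cv2.findContours((l==k).astype(np.uint8),0,2)[0][0]
P=plane(t,cs[:,0],.12)[:,:2].astype(np.float32)
rc=cv2.minAreaRect(P*1000);print(rc)
for nm,px,z in(("tape",(340,175),.04),("mug",(394,195),.09),("spool",(371,258),.046),("tin",(158,241),.02),("bar",(317,222),.11),("base",(303,395),.4)):print(nm,plane(t,px,z))
for nm,p,q in(("fan motor back",(441,300),(220,245)),("cage far/left",(344,372),(98,147)),("foot",(377,300),(210,330))):print(nm,tri(t,p,s,q))
a=cv2.resize(t["image"][150:300,220:420,::-1],(800,600),interpolation=cv2.INTER_CUBIC);cv2.imwrite("pics/crop1.png",a)
E
```

```text
[ 253  206   53   43 1532]
((535.2261962890625, 79.31890106201172), (117.87389373779297, 148.77639770507812), 13.128558158874512)
tape [[ 0.715 -0.112  0.04 ]]
mug [[ 0.646 -0.275  0.09 ]]
spool [[ 0.45  -0.21   0.046]]
tin [[0.497 0.472 0.02 ]]
bar [[ 0.558 -0.032  0.11 ]]
base [[0.116 0.024 0.4  ]]
fan motor back (array([ 0.365, -0.335,  0.354]), np.float64(0.042399055938317665))
cage far/left (array([ 0.174, -0.07 ,  0.445]), np.float64(0.017809225639415886))
foot (array([ 0.331, -0.237,  0.015]), np.float64(0.03326984479818321))
```

View pics/crop1.png

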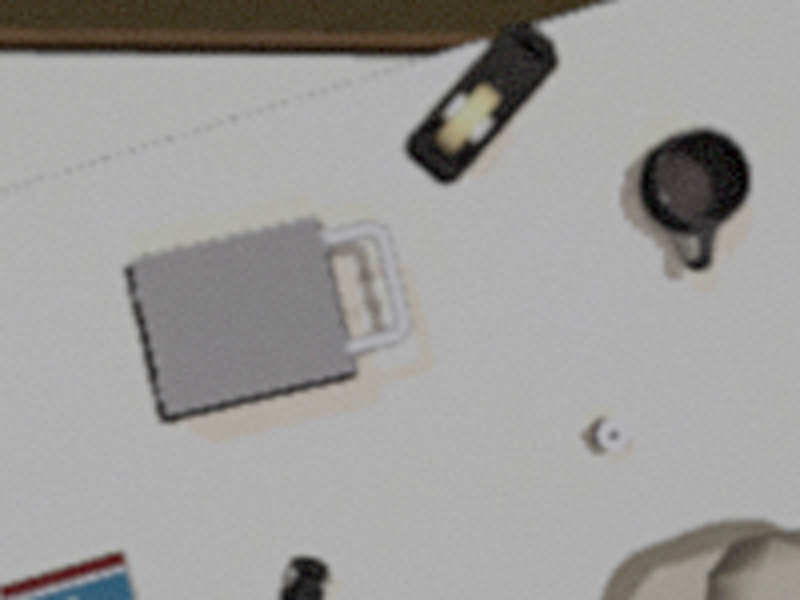

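```bash
python3 - <<'E'
from bench import r
from h import *
np.set_printoptions(precision=3,suppress=True)
t=r.camera("top");s=r.camera("side")
for nm,p,q in(("cage top",(425,393),(105,143)),("cage top2",(440,390),(92,150)),("cage right",(522,333),(150,385)),("cage bottom",(470,318),(140,385)),("motor back",(443,310),(219,250)),("motor top",(420,283),(212,225))):print(nm,*tri(t,p,s,q))
for z in(.3,.4,.5,.6): print(z,plane(t,[(344,372),(522,333),(425,393),(440,318),(425,285)],z)[:,:2].ravel())
print(R.from_quat(r.read_state()["eef_rot"]).as_matrix())
E
```

```text
cage top [ 0.183 -0.232  0.545] 0.0470977777233708
cage top2 [ 0.175 -0.265  0.549] 0.020331760155929145
cage right [ 0.241 -0.584  0.296] 0.010227355684592857
cage bottom [ 0.236 -0.487  0.169] 0.0736535472481749
motor back [ 0.351 -0.342  0.351] 0.0651492938744166
motor top [ 0.383 -0.277  0.355] 0.008961537979622883
0.3 [ 0.15  -0.09   0.246 -0.581  0.091 -0.309  0.291 -0.348  0.379 -0.307]
0.4 [ 0.173 -0.076  0.262 -0.531  0.118 -0.278  0.304 -0.315  0.385 -0.276]
0.5 [ 0.196 -0.062  0.278 -0.48   0.146 -0.248  0.316 -0.281  0.391 -0.246]
0.6 [ 0.219 -0.047  0.294 -0.429  0.173 -0.217  0.329 -0.248  0.397 -0.216]
[[ 0.958  0.287 -0.   ]
 [ 0.287 -0.958  0.   ]
 [-0.    -0.    -1.   ]]
```

View pics/wrist0.png

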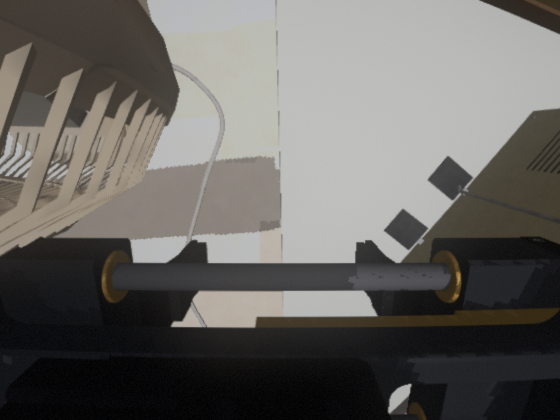

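Wrist view: the fan cage is close on the left (x<180 px, upper left) and the right side is free. So I'll go out and up first, then swing over.

```bash
python3 -m crank '[[[0,30,0,0,1],[0,50,-20,0,1],[0,50,-70,0,1],[0,50,-120,0,1],[0,50,-170,0,1],[0,50,-220,0,1],[0,50,-270,0,1],[0,50,-290,0,1],[0,50,-290,0,1],[0,50,-290,0,1],[0,50,-290,0,1]]]' 20
```

```text
time: 1.45
ee_pos: [0.1935, -0.6465, 0.511]
eef_rot: [0.989, 0.145, -0.0, -0.001]
ft_force: [0.7, 0.3, 0.7]
width: 0.0873
grip_force: 0.0
```

```bash
python3 -m crank '[[[46,-10,0,0,1],[92,-21,0,0,1],[138,-31,0,0,1],[185,-42,0,0,1],[231,-52,0,0,1],[270,-76,0,0,1],[308,-100,0,0,1],[347,-124,0,0,1],[385,-148,0,0,1],[424,-172,0,0,1],[453,-205,0,0,1],[481,-238,0,0,1],[510,-271,0,0,1],[538,-304,0,0,1],[567,-337,0,0,1],[555,-384,20,2,1],[542,-431,60,3.6,1],[529,-478,100,3.6,1],[529,-478,140,3.6,1],[529,-478,180,3.6,1]]]'
python3 - <<'E'
from bench import r
from h import *
c=r.camera("wrist");cv2.imwrite("pics/w1.png",c["image"][:,:,::-1])
print(r.read_state()["joint_positions"],c["eye"],proj(c,[(.562,-.036,.11),(.535,.079,.12)]))
E
```

```text
time: 3.45
ee_pos: [0.5617, -0.0349, 0.3375]
eef_rot: [0.993, 0.116, 0.001, 0.0]
ft_force: [1.7, -0.1, -0.6]
width: 0.0866
grip_force: 0.0
[ 0.16276159  0.17335946 -0.21034004  1.44576655  0.03540912  1.54300964
 -1.38545141] [ 0.62681521 -0.02020489  0.49941798] [[281.66966294 190.6037191 ]
 [191.09215859 191.8852024 ]]
```

View pics/w1.png

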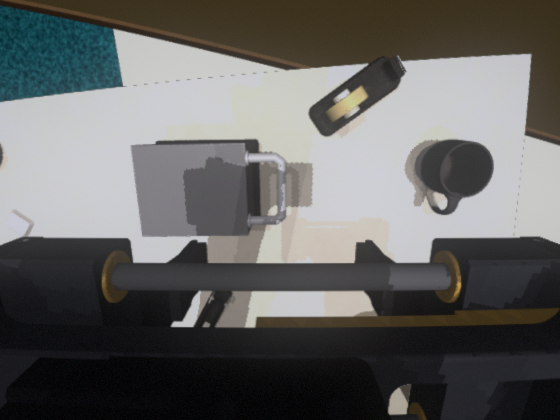

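The wrist view shows the bar from about (282,158) to (282,220). The predicted middle was (281.7,190.6), so the estimate holds. Next I'll refine the yaw and position from this picture.

```bash
python3 - <<'E'
from bench import r
from h import *
np.set_printoptions(precision=4,suppress=True)
c=r.camera("wrist");g=cv2.cvtColor(c["image"],cv2.COLOR_RGB2HSV)
m=((g[...,2]>60)&(g[...,2]<150)&(g[...,1]<40)).astype(np.uint8);m[:135]=0;m[238:]=0;m[:,:125]=0;m[:,256:]=0
q=np.array([(133,145),(248,140),(252,236),(141,236)])
P=plane(c,q,.12)[:,:2];print(P,np.linalg.norm(np.roll(P,-1,0)-P,axis=1),P.mean(0))
e=np.roll(P,-1,0)-P;print(np.degrees(np.arctan2(e[:,1],e[:,0])))
s=c["image"][150:230,262:300].astype(int).sum(2)
B=plane(c,[(281,160),(283,215),(249,158),(250,220)],.11);print(B)
# fit bar and lid edges to vertical intensity gradients
G=cv2.GaussianBlur(cv2.cvtColor(c["image"],cv2.COLOR_RGB2GRAY),(3,3),0).astype(float)
for y in range(165,215,8): print(y,G[y,240:300:3].astype(int))
print(r.read_state()["ee_pos"])
E
```

```text
[[ 0.5708  0.1547]
 [ 0.6082  0.0182]
 [ 0.4895 -0.0116]
 [ 0.455   0.1321]] [0.1416 0.1223 0.1478 0.1179] [0.5309 0.0734]
[ -74.7041 -165.9168  103.4889   11.0654]
[[ 0.5932 -0.0262  0.11  ]
 [ 0.524  -0.0452  0.11  ]
 [ 0.5864  0.0135  0.11  ]
 [ 0.5072 -0.0042  0.11  ]]
165 [ 91  84  61  56  55  50  53 106 113 113 113 114 112 116 129 140 119 116
 116 121]
173 [ 89  81  64  53  53  48  49 103 111 112 119 135 131 116 128 112 133 136
 119 117]
181 [ 84  79  63  51  51  45  47  96 110 111 121 135 132 115 128 142 136 137
 119 116]
189 [ 78  79  68  50  51  45  45  90 110 111 117 135 132 114 128 146 136 134
 116 116]
197 [ 78  79  71  50  50  45  45  87 110 111 119 134 131 114 127 139 136 133
 117 116]
205 [ 77  77  73  51  51  46  46  85 111 111 148 200 200 127 139 168 179 198
 183 183]
213 [ 78  78  79 108 106 108 109 110 112 111 117 117 120 127 126 115 175 183
 184 187]
[ 0.5583 -0.0368  0.33  ]
```

```bash
python3 -m crank '[[[0,0,40,0.7,-0.08],[0,0,80,0.7,-0.08],[0,0,120,0.7,-0.08],[0,0,140,0.7,-0.08],[0,0,140,0.7,-0.08],[0,0,140,0.7,-0.08]]]'
python3 - <<'E'
from bench import r
from h import *
c=r.camera("wrist");cv2.imwrite("pics/w2.png",c["image"][:,:,::-1])
print(plane(c,[(0,0)],.11),proj(c,[(.559,-.036,.11)]),r.read_state()["ee_pos"])
E
```

```text
time: 4.15
ee_pos: [0.5651, -0.0382, 0.2012]
eef_rot: [0.994, 0.107, 0.001, 0.0]
ft_force: [0.0, -0.8, 1.3]
width: 0.0474
grip_force: 0.0
[[0.69150822 0.2175875  0.11      ]] [[276.54272236 222.83928328]] [ 0.56535012 -0.03815642  0.20154601]
```

View pics/w2.png

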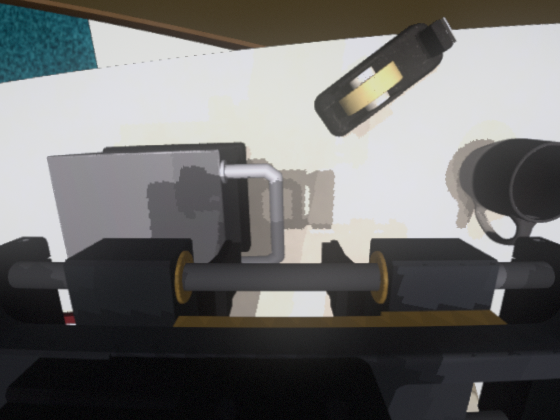

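The bar is centred at about px (278,214), between the finger tips at x≈228 and 335. I'll go down and pinch it.

```bash
python3 -m crank '[[[0,0,40,0,-0.08],[0,0,80,0,-0.08],[0,0,105,0,-0.08],[0,0,109,0,-0.08],[0,0,109,0,-0.08],[0,0,109,0,-0.8],[0,0,109,0,-0.8],[0,0,109,0,-0.8],[0,0,109,0,-0.8],[0,0,109,0,-0.8]]]' 15
python3 - <<'E'
import numpy as np
p0=np.arctan2(80,-188);R=np.hypot(80,188)
for th in np.arange(0,1.76,.125):
    p=p0-th;print(round(th,3),*np.round([-(R*np.cos(p)+188),-(R*np.sin(p)-80)]))
E
```

```text
time: 5.2
ee_pos: [0.5636, -0.0348, 0.0905]
eef_rot: [0.994, 0.109, 0.0, -0.001]
ft_force: [-4.7, 8.3, 6.9]
width: 0.0115
grip_force: 11.7
0.0 0.0 0.0
0.125 -11.0 -23.0
0.25 -26.0 -44.0
0.375 -42.0 -63.0
0.5 -61.0 -80.0
0.625 -82.0 -95.0
0.75 -105.0 -107.0
0.875 -129.0 -116.0
1.0 -154.0 -121.0
1.125 -179.0 -124.0
1.25 -205.0 -124.0
1.375 -230.0 -120.0
1.5 -255.0 -113.0
1.625 -278.0 -103.0
1.75 -300.0 -91.0
```

```bash
python3 -m crank '[[[0,-5,-11,0,-0.8],[0,-11,-23,0,-0.8],[0,-18,-34,0,-0.8],[0,-26,-44,0,-0.8],[0,-34,-54,0,-0.8],[0,-42,-63,0,-0.8],[0,-51,-72,0,-0.8],[0,-61,-80,0,-0.8],[0,-71,-88,0,-0.8],[0,-82,-95,0,-0.8],[0,-93,-101,0,-0.8],[0,-105,-107,0,-0.8],[0,-105,-107,0,-0.8]]]'
```

```text
time: 6.5
ee_pos: [0.5403, 0.0651, 0.1984]
eef_rot: [0.994, 0.108, -0.0, 0.001]
ft_force: [-8.7, -4.4, 2.3]
width: 0.0112
grip_force: 15.1
```

```bash
python3 -m crank '[[[0,-12,-5,0,-0.8],[0,-24,-9,0,-0.8],[0,-36,-12,0,-0.8],[0,-49,-14,0,-0.8],[0,-62,-16,0,-0.8],[0,-74,-17,0,-0.8],[0,-87,-17,0,-0.8],[0,-100,-17,0,-0.8],[0,-112,-15,0,-0.8],[0,-125,-13,0,-0.8],[0,-138,-10,0,-0.8],[0,-150,-6,0,-0.8],[0,-162,-1,0,-0.8],[0,-173,4,0,-0.8],[0,-180,8,0,-0.8],[0,-184,10,0,-0.8],[0,-184,10,0,-0.8]]]'
```

```text
time: 8.2
ee_pos: [0.4997, 0.2459, 0.1871]
eef_rot: [0.994, 0.109, -0.001, 0.0]
ft_force: [-12.9, -0.1, 4.1]
width: 0.0112
grip_force: 15.2
```

```bash
python3 -m crank '[[[0,0,0,0,0.2],[0,0,0,0,0.2],[0,0,0,0,0.2],[0,0,-10,0,0.2],[0,0,-30,0,0.2],[0,0,-70,0,0.2],[0,0,-110,0,0.5],[0,0,-150,0,0.5],[0,0,-150,0,0.5],[0,0,-150,0,0.5]]]'
python3 - <<'E'
from bench import r
from h import *
t=r.camera("top");s=r.camera("side");w=r.camera("wrist")
a=t["image"][150:300,180:380,::-1];b=s["image"][150:300,180:380,::-1]
cv2.imwrite("pics/ts.png",cv2.resize(np.hstack([a,b]),(800,300),interpolation=cv2.INTER_CUBIC))
s=r.read_state();print(s["ee_pos"],s["joint_positions"])
E
```

```text
time: 9.2
ee_pos: [0.5024, 0.2446, 0.3383]
eef_rot: [0.994, 0.107, 0.001, -0.0]
ft_force: [-0.2, 0.4, -0.8]
width: 0.0647
grip_force: 0.0
[0.50157925 0.24419549 0.33578401] [-0.18488965  0.17557041 -0.40627516  1.43098013  0.06911106  1.55075012
 -1.94242799]
```

View pics/ts.png

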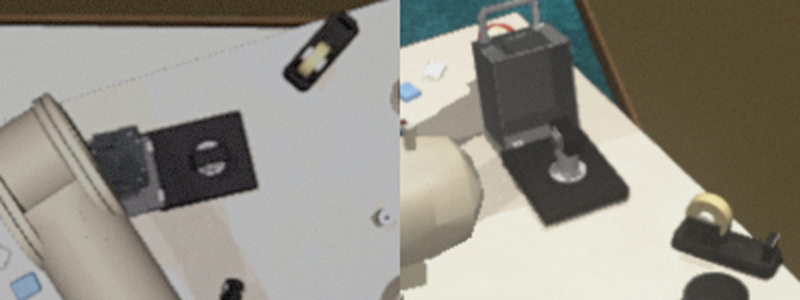

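The lid rests fully open. The handle is at top-view px ≈ (284,229). I'll move above it and turn so the fingers close along the plinth's x.

```bash
python3 -m crank '[[[0,40,0,-8.5,0.5],[-2,80,0,-17,0.5],[-3,120,0,-25.5,0.5],[-4,160,0,-34,0.5],[-4,182,0,-42.5,0.5],[-4,182,0,-51,0.5],[-4,182,0,-59.5,0.5],[-4,182,0,-68,0.5],[-4,182,0,-76.5,0.5],[-4,182,0,-85,0.5],[-4,182,0,-91.7,0.5],[-4,182,0,-91.7,0.5],[-4,182,0,-91.7,0.5]]]'
python3 - <<'E'
from bench import r
from h import *
np.set_printoptions(precision=4,suppress=True)
w=r.camera("wrist");cv2.imwrite("pics/w3.png",w["image"][:,:,::-1])
s=r.read_state();print(s["ee_pos"],s["joint_positions"],proj(w,[(.537,.065,.108)]),w["eye"])
t=r.camera("top");g=cv2.cvtColor(t["image"],cv2.COLOR_RGB2GRAY)
m=(g<45).astype(np.uint8);m[:195]=0;m[270:]=0;m[:,:255]=0;m[:,320:]=0
n,l,st,_=cv2.connectedComponentsWithStats(m);k=1+st[1:,4].argmax()
cs=max(cv2.findContours((l==k).astype(np.uint8),0,2)[0],key=cv2.contourArea)
print(cv2.minAreaRect(plane(t,cs[:,0],.03)[:,:2].astype(np.float32)*1000))
E
```

```text
time: 10.65
ee_pos: [0.5367, 0.0658, 0.3361]
eef_rot: [0.617, 0.787, -0.0, -0.0]
ft_force: [0.4, -0.2, -0.7]
width: 0.0654
grip_force: 0.0
[0.5367 0.0658 0.3362] [ 0.1251  0.1321 -0.3701  1.4754  0.0477  1.5438 -0.0016] [[281.9234 191.7386]] [0.5201 0.1307 0.4979]
((523.0701293945312, 134.53187561035156), (125.3121566772461, 45.58871078491211), 11.880813598632812)
```

View pics/w3.png

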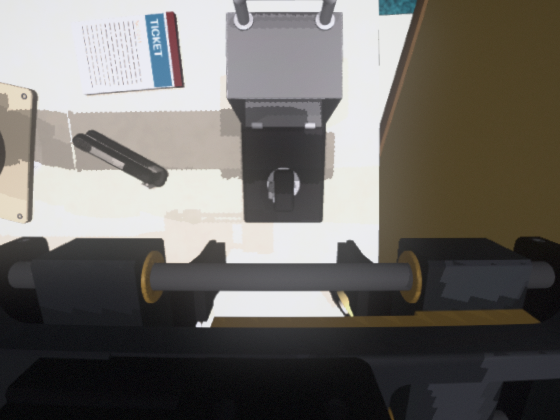

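The wrist view shows the plinth square to the picture, with the handle's dark top at about x 275–293, y 170–208 and the disk behind it. I'll measure the handle edges more closely.

```bash
python3 - <<'E'
from bench import r
from h import *
np.set_printoptions(precision=4,suppress=True)
w=r.camera("wrist");G=cv2.cvtColor(w["image"],cv2.COLOR_RGB2GRAY)
cv2.imwrite("pics/w4.png",cv2.resize(np.clip(w["image"][155:227,238:334,::-1].astype(float)*1.8,0,255).astype(np.uint8),(800,600),interpolation=cv2.INTER_CUBIC))
for y in (165,172,180,188,196,204,212):print(y,G[y,262:306:2])
y=G[150:225:3,284];print(y)
P=plane(w,[(243,222),(325,222),(246,130),(322,130)],.03);print(P)
E
```

```text
165 [56 55 55 53 54 53 51 52 51 51 52 52 53 51 54 54 53 55 55 56 56 58]
172 [ 56  55  54  53  59 105  67  49  47  48  49  47  49  48  50  65 110  57
  54  55  55  56]
180 [ 59  61  64 122 119 107  54  53  54  53  55  55  55  53  55  55 130 157
 136  64  57  59]
188 [ 68  68  68  92 100 110  68  55  57  58  55  57  56  59  56  58 187 214
 166  72  70  70]
196 [ 70  71  68 108 151 149  94  67  68  69  68  68  70  70  68  64  72  71
  71  71  71  72]
204 [74 71 73 70 70 70 65 70 70 71 72 70 71 71 72 66 68 73 74 75 74 75]
212 [76 75 76 75 75 74 72 73 75 73 73 74 72 73 74 76 76 77 74 77 78 78]
[ 50  50  52  52  51  52 132  47  50  52  55  56  55  57  58  68  69  71
  70  71  69  75  76  78 144]
[[ 0.4907 -0.0123  0.03  ]
 [ 0.6215  0.0201  0.03  ]
 [ 0.4643  0.1315  0.03  ]
 [ 0.5771  0.1594  0.03  ]]
```

View pics/w4.png

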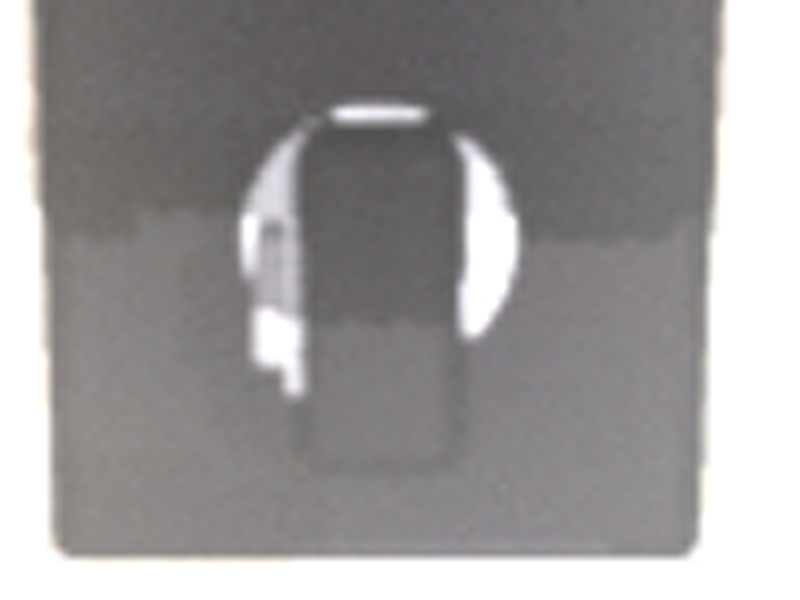

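```bash
python3 -m crank '[[[1.5,2.5,40,0,0.5],[1.5,2.5,80,0,0.5],[1.5,2.5,120,0,0.5],[1.5,2.5,160,0,0.5],[1.5,2.5,200,0,0.5],[1.5,2.5,230,0,0.5],[1.5,2.5,250,0,0.5],[1.5,2.5,263,0,0.5],[1.5,2.5,263,0,0.5],[1.5,2.5,263,0,0.5]]]'
```

```text
time: 11.8
ee_pos: [0.5395, 0.0681, 0.0746]
eef_rot: [0.615, 0.788, 0.0, 0.0]
ft_force: [0.5, -0.2, 0.6]
width: 0.0654
grip_force: 0.0
```

```bash
python3 -m crank '[[[0,0,1.5,0,-0.8],[0,0,1.5,0,-0.8],[0,0,1.5,0,-0.8],[0,0,1.5,0,-0.8],[0,0,1.5,0,-0.8],[0,0,1.5,0,-0.8],[0,0,1.5,0,-0.8],[0,0,1.5,0,-0.8],[0,0,1.5,0,-0.8],[0,0,1.5,0,-0.8]]]' 30
```

```text
time: 12.8
ee_pos: [0.539, 0.0679, 0.0733]
eef_rot: [0.615, 0.788, -0.0, 0.0]
ft_force: [-6.6, -1.7, 12.3]
width: 0.029
grip_force: 34.1
```

The width of 29 mm means the button is fully pressed. I'll draw the post up now.

```bash
python3 -m crank '[[[0,0,-3,0,-0.8],[0,0,-7,0,-0.8],[0,0,-12,0,-0.8],[0,0,-17,0,-0.8],[0,0,-22,0,-0.8],[0,0,-27,0,-0.8],[0,0,-32,0,-0.8],[0,0,-37,0,-0.8],[0,0,-42,0,-0.8],[0,0,-46,0,-0.8],[0,0,-49,0,-0.8],[0,0,-50,0,-0.8],[0,0,-51,0,-0.8],[0,0,-52,0,-0.8]]]'
```

```text
time: 14.2
ee_pos: [0.5389, 0.0679, 0.1241]
eef_rot: [0.615, 0.788, -0.0, -0.0]
ft_force: [-0.0, -0.7, -3.9]
width: 0.029
grip_force: 30.0
```

```bash
python3 -m crank '[[[0,0,-5,0,-0.8],[0,0,-10,0,-0.8],[0,0,-15,0,-0.8],[0,0,-20,0,-0.8],[0,0,-25,0,-0.8],[0,0,-30,0,-0.8],[0,0,-34,0,-0.8],[0,0,-37,0,-0.8],[0,0,-39,0,-0.8],[0,0,-40,0,-0.8],[0,0,-40,0,-0.8],[0,0,-40,0,-0.8]]]'
python3 - <<'E'
from bench import r
from h import *
s=r.read_state();print(s["ee_pos"],s["ft_force"])
t=r.camera("top");s=r.camera("side")
cv2.imwrite("pics/end.png",cv2.resize(s["image"][130:280,180:380,::-1],(800,600),interpolation=cv2.INTER_CUBIC))
E
```

```text
time: 15.4
ee_pos: [0.5386, 0.0679, 0.163]
eef_rot: [0.615, 0.788, -0.0, -0.0]
ft_force: [6.0, -1.2, -20.2]
width: 0.0291
grip_force: 30.0
[0.53861408 0.06792847 0.16301727] [  6.0365983   -1.20780647 -20.24038134]
```

View pics/end.png

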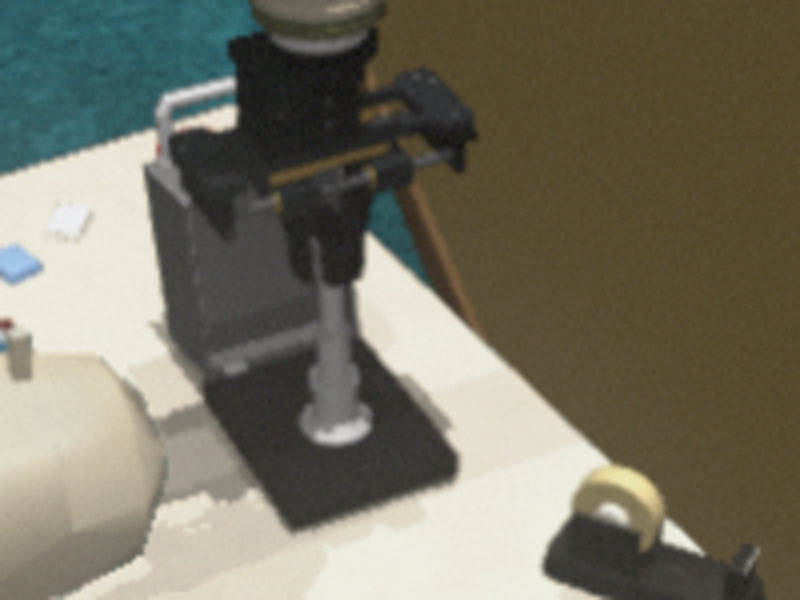

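The picture shows the post fully out with the handle held in the fingers and the lid still open. The 20 N downward pull confirms the last stop. I'll let it settle briefly and hand in.

```bash
python3 -m crank '[[[0,0,0,0,-0.8],[0,0,0,0,-0.8],[0,0,0,0,-0.8],[0,0,0,0,-0.8],[0,0,0,0,-0.8]]]' && python3 -c "
from bench import r
print(r.close_job())"
```

```text
time: 16.0
ee_pos: [0.5386, 0.0679, 0.163]
eef_rot: [0.615, 0.788, -0.0, -0.0]
ft_force: [5.3, -0.5, -19.6]
width: 0.0289
grip_force: 30.0
the job is handed in; nothing more can be done
None
```

The job is handed in at 16 s: the lid is open on its stop and the post is drawn out 90 mm to its last stop, still held by the pinched handle with the button pressed; the verdict was not shown, and I saw no bystander touched.

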